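Load a flatted lens cell into its test fixture

TASK

Load the black round lens cell into the blue and aluminium test fixture: push the hold-down arm by its red pin well clear of the channel, slide the cell along the channel into the round nest at its far end, and push its brass stud round until the flat on its rim matches the straight step of the nest and the cell drops in fully and lies level. Then swing the arm back until it stands fully home over the seated cell. Keep the cell down on the fixture throughout (slide it, do not lift it), and do not shift the tin, the heat sink or the clear dish.

Things in the scene. Friction and masses are not known exactly. Their poses are not given: they have to be found in the camera images.
- fixture: Fixed loading fixture. Origin on the bench top under the nest centre; local x runs along the channel from its open end (-x, robot side) to the nest, y left, z up. All mm, local: aluminium base plate x -213 to 77, y -62 to 62, top z 6. Grey deck x -210 to -37, top z 12. Blue rails, inner faces y +-46.5, 10 thick, x -190 to 0, tops z 20. Channel and nest leave 1.5 mm play beside the cell.
- step (a point): Middle of the top edge of the straight step where the deck ends: fixture local (-37.2, 0, 12) mm, axes as the fixture's. It runs across the channel (along y) and drops 6 mm to the nest floor; a white line on the deck points at it. It is the flat side of the D-shaped nest.
- nest (a point): Centre of the nest floor: fixture local (0, 0, 6) mm. Beyond x 0 a half-round blue fence (inner radius 46.5, 10 thick, top z 24) closes the nest. The cell drops level only with its flat facing the step (stud toward fixture +x within 0.1 rad). Otherwise a cell pushed up to the fence leans 4 degrees: far edge on the nest floor, near edge on the step, top there at z 27.
- hold_arm (a joint): Angle (rad) of the steel hold-down arm about its pivot. 0: fully home at its stop, pointing to fixture -y over the nest. Grows as the arm swings toward fixture -x (clockwise from above); 1.57: points to -x beside the left rail; stop at 1.75. Starts at 0 to 0.35. Under about 1.3 it is over the channel and blocks the cell. It stays where left; about 2 N at the pin turns it.
- pivot (a point): Arm pivot, vertical axis, at fixture local (-20, 78) mm, at the arm's underside (z 22.5); axes as the fixture's. The arm is 18 mm wide, 8 mm thick: it passes over a seated cell (top z 20) but one on the deck (top z 26) or not dropped in is in its way.
- red_pin (a point): Middle of the upright red pin on the arm's end: 16 mm across, z 30.5 to 62.5 mm, axis 70 mm from the pivot. At arm angle a it stands at fixture local (-20 - 70 sin a, 78 - 70 cos a) mm.
- cell: Loose black disc with a glass window: 90 mm across, 14 thick, about 0.4 kg, slippery (friction 0.2). One flat on its rim at local -x, 36 mm from the centre, chord 54; a white line on top points to it. Origin: centre of the underside. Starts on the deck, 140 to 160 mm before the nest centre, stud 92 to 180 degrees off fixture +x, either way. Seated: origin z 6 mm (12 on deck), x along fixture +x.
- cell_stud (a point): Middle of the brass stud upright on the cell: 10 mm across, 22 mm tall above the cell's top face, axis 33 mm from the centre on the local +x side (across from the flat); this point is 25 mm above the cell's underside. Pushed sideways along its circle about the cell's centre it turns the cell.
- tin: Bystander: round white tin with a blue lid, 64 mm across, 48 mm tall, origin at the centre of its underside.
- sink: Bystander: grey finned heat sink, 30 x 50 x 20 mm, origin at the centre of its underside.
- dish: Bystander: clear round dish of coloured rings, 62 mm across, 14 mm tall, origin at the centre of its underside.
Things that resemble listed ones, but are neither listed nor needed, are in the scene too. Several things have the shape of the cell; the one meant has the colours described above.

How it is judged:
By the outcome, as a careful person would: the job done as asked, in the order asked, and still so for the second after the job is handed in, with the robot touching nothing.
It also fails if it takes over 67 s, if anything falls off the work surface, if the arm or the gripper's body presses on something with over 40 N, if the wrist force passes 120 N, or if a joint passes its speed limit or range.

ROBOT

A 6-joint arm with a two-finger parallel gripper is mounted at the origin on the work surface; the furniture and walls round the work are solid. World frame = base frame: x ahead of the robot, y to its left, z up, the work surface at z = 0. Lengths are in m, angles in rad, forces in N, time in s.
With the tool pointing down it reaches from about 0.3 to 0.875 m from the base axis. Payload 6.4 kg.
Tool frame: the origin (TCP) lies on the centre line of the jaws, within the pads' length; the fingertips stand 22 mm ahead of it and the grasp point (between the pads) lies 3 mm ahead of it; z points along the fingers, y is the line along which they close (so a half turn about z gives the same grasp; the last joint's range is limited). The gripper opens to 85 mm and grips with 20 to 120 N. Pads are 22 mm wide; open, the fingers measure 114 mm over their backs; the gripper's body (76 mm by 85 mm) begins 54 mm behind the grasp point. The pads swing forward as they close: fully open they stand 13 mm farther back than shut.
Start: joints at [1.132, 0.181, 1.607, -0, 1.354, -0.206], TCP at [0.133, 0.56, 0.253] pointing down, gripper open.
Joint ranges: [-2.99, 2.99], [-0.89, 2.07], [0.3, 2.58], [-1.14, 4.28], [0, 2.63], [-3.12, 3.12]. Speed limits (rad/s): [2.57, 2.57, 3.01, 3.14, 3.14, 3.14].

INTERFACE

Orientations are given as a unit quaternion [w, x, y, z].
In Python, from bench import ctrl gives the robot as it stands. The module is installed in compiled form; this text tells all that it offers.
- The arm moves only by the tool servo_tool, never from a script. Its argument "commands" is a list of rows, each a list of 3 entries, a list of its own where there are three numbers: the shift along the tool's x, y, z in mm, then the turn about the tool's z in rad, then the finger opening in mm, from 0 to 85.4. In form: [[[dx, dy, dz], turn, jaw], ...]. A call has 1 to 20 rows; each row shifts and turns the commanded pose from where the row before left it, along the tool's axes as they then stand; what a row does not reach is not made up. A row lasts 1/8 s, in which the tool goes at most 62.5 mm and 10.7 degrees, less where a joint would pass 70% of its speed; a pose out of reach is approached as far as the arm can. A call with a gripper value outside its range is refused whole. The fingers move at their own pace and stop on an object; the grip force is fixed at half the most. Time passes only in rows, so rows that do not move let the fingers close. It gives the time, the measured TCP pose, the force, the opening and the grip force at its end, in the units of the state.
- ctrl.get_obs(): the state, without advancing time (a new reading comes with each control period).
- ctrl.camera(name): name is "side" or "top"; returns a dict with "color" (384x512x3 uint8, red, green, blue), "z_map" (384x512 float32, m along the optical axis (not along the pixel's ray), 0 where there is no reading), "fx", "fy", "cx", "cy" (pixels), "R" (3x3) and "t" (3): a world point X has camera coordinates R X + t. Camera axes: x right, y down, z forward; pixel columns grow to the right and rows downward; lengths in m; the calibration is good to about 2 mm. A picture is of the moment at which its call begins.
- ctrl.hand_in(): hands the job in; it is judged then, once.
The state is a dict: "time_s": time; "q": joint angles; "dq": joint speeds; "joint_efforts": joint torques, N m; "eef_pos": TCP position; "eef_rot": TCP orientation; "wrist_force": force on the tool from outside, world axes, zero at the start; "torque": the same for the moment, N m; "opening": opening from 0.0 (shut) to 1.0 (fully open); "grasp_force": force on a finger pad.
Only numpy, scipy, OpenCV 4.12 (cv2) and the standard library are available. Lean on these libraries where they do the work, as an engineer would, in place of code of your own. Each camera call takes 0.05 s, during which the arm holds its last target. There are 200 camera calls.

## Working session

There is one attempt and no reset: what is moved stays moved. The work goes in short steps, Python scripts to look and compute and a tool call to move; the robot and the scene stay as the last step left them, time stands still between calls to the robot, and variables do not carry over. Pictures are saved under pics/ and viewed, at most 10 in all, crops included, and the job is handed in when it is done.

Besides the shell and the picture viewer there is one more tool, called after "Call:" as a command line: name --argument value ..., lists and objects as JSON in quotes. servo_tool: Moves the arm, as the interface text tells. Its arguments: {"type":"object","properties":{"commands":{"type":"array"}},"required":["commands"]}

```bash
mkdir -p pics
cat > h.py <<'E'
import numpy as np, cv2
from bench import ctrl
def snap(name,fn=None):
    c=ctrl.camera(name)
    if fn: cv2.imwrite('pics/'+fn,cv2.cvtColor(c['color'],cv2.COLOR_RGB2BGR))
    return c
def ray(c,u,v,z):
    R=np.array(c['R']);t=np.array(c['t'])
    d=R.T@np.array([(u-c['cx'])/c['fx'],(v-c['cy'])/c['fy'],1.]);o=-R.T@t
    return o+d*(z-o[2])/d[2]
def proj(c,X):
    p=np.array(c['R'])@np.array(X)+np.array(c['t'])
    return c['fx']*p[0]/p[2]+c['cx'],c['fy']*p[1]/p[2]+c['cy']
E
python3 - <<'E'
from h import *
for n in('top','side'):
    c=snap(n,n+'0.png'); print(n,-np.array(c['R']).T@np.array(c['t']),c['fx'])
o=ctrl.get_obs();print(o['time_s'],o['eef_pos'],o['eef_rot'],o['opening'])
E
```

```text
top [0.33311796 0.09301193 1.10369641] 438.1546611914089
side [ 0.05006896 -0.66235739  0.7967881 ] 472.728263029774
0.1 [0.13242859 0.5590639  0.25245863] [-2.56325783e-04  1.16142157e-01  9.93232281e-01 -7.55122636e-04] 1.001563103939851
```

View pics/top0.png

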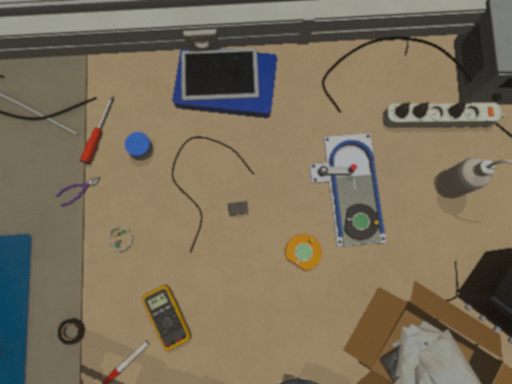

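View pics/side0.png

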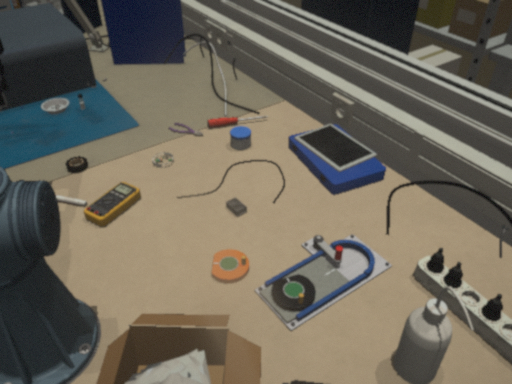

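Candidates for the cell: black disc with green glass in the fixture (top 361,221; side 293,292), orange disc of the same shape (top 303,251; side 230,265), black ring (top 71,331; side 77,164). I choose the black disc in the fixture; the blue tester at (228,82) is not the fixture. I'll check this in a close crop.

Run:
```python
from h import *
c=snap('top');im=cv2.cvtColor(c['color'],cv2.COLOR_RGB2BGR)
s=snap('side');ims=cv2.cvtColor(s['color'],cv2.COLOR_RGB2BGR)
a=cv2.resize(im[125:255,300:400],None,fx=4.5,fy=4.5,interpolation=cv2.INTER_CUBIC)
b=cv2.resize(ims[225:330,250:395],None,fx=2.4,fy=2.4,interpolation=cv2.INTER_CUBIC)
o=np.zeros((590,800,3),np.uint8);o[:a.shape[0],:a.shape[1]]=a;o[:b.shape[0],452:452+b.shape[1]]=b
cv2.imwrite('pics/crop1.png',o)
hsv=cv2.cvtColor(im,cv2.COLOR_BGR2HSV)
m=cv2.inRange(hsv,(100,100,60),(125,255,255));m[:, :300]=0;m[:, 400:]=0;m[:125]=0;m[255:]=0
ys,xs=np.nonzero(m);P=np.array([ray(c,x,y,.021)[:2] for x,y in zip(xs,ys)])
r=cv2.minAreaRect((P*1000).astype(np.float32));print(r,cv2.boxPoints(r),len(P))
# base plate: bright low-sat pixels
m=cv2.inRange(hsv,(0,0,0),(180,60,255));print([hsv[y,x] for x,y in((336,140),(336,240),(345,200),(320,220),(361,221),(352,169))])
```

```text
((561.6112060546875, -184.64039611816406), (240.77645874023438, 110.05229949951172), 1.3040357828140259) [[ 440.0019  -132.36826]
 [ 442.5064  -242.39206]
 [ 683.2205  -236.91254]
 [ 680.716   -126.88873]] 550
[array([ 50,   5, 170], dtype=uint8), array([ 18,  27, 143], dtype=uint8), array([ 30,  30, 121], dtype=uint8), array([ 19,  87, 153], dtype=uint8), array([ 63,  95, 129], dtype=uint8), array([  3, 168, 120], dtype=uint8)]
```

View pics/crop1.png

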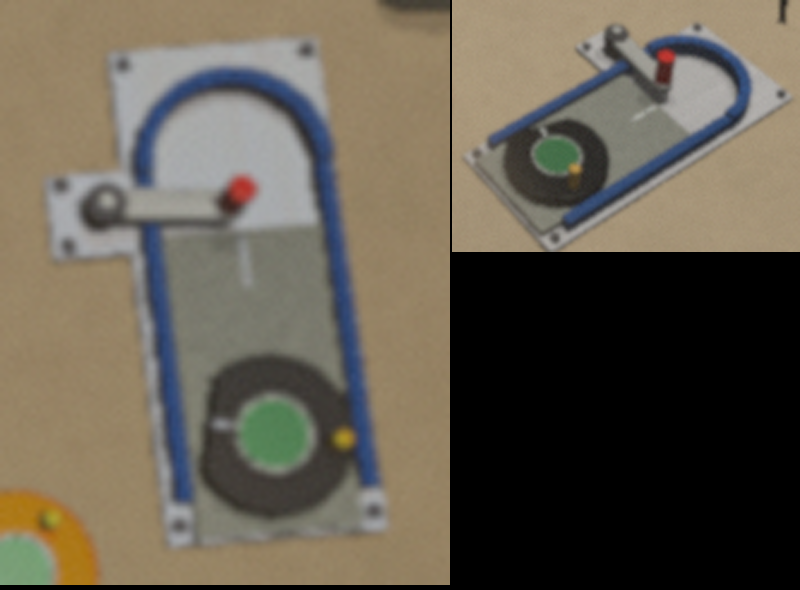

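The crop confirms it: black cell, green window, stud at crop (345,438) toward fixture -y, white line toward +y. The red pin's top is at crop (241,188). Now I'll fit the fixture pose.

```bash
cat >> h.py <<'E'
def blobs(c,lo,hi,box,z,mn=3):
    im=cv2.GaussianBlur(cv2.cvtColor(c['color'],cv2.COLOR_RGB2HSV),(1,1),0)
    m=cv2.inRange(im,lo,hi);k=np.zeros_like(m);x0,y0,x1,y1=box;k[y0:y1,x0:x1]=m[y0:y1,x0:x1]
    n,_,st,ce=cv2.connectedComponentsWithStats(k)
    return [(st[i,4],np.round(ce[i],1),np.round(ray(c,*ce[i],z)*1000,1)) for i in range(1,n) if st[i,4]>=mn]
E
python3 - <<'E'
from h import *
c=snap('top');hsv=cv2.cvtColor(c['color'],cv2.COLOR_RGB2HSV)
m=cv2.inRange(hsv,(100,100,50),(125,255,255));k=np.zeros_like(m);k[125:255,300:400]=m[125:255,300:400]
ys,xs=np.nonzero(k);P=np.array([ray(c,x,y,.020)[:2] for x,y in zip(xs,ys)])*1000
A=P[P[:,0]<620]; mid=np.median(A[:,1])
for it in range(2):
  for s in(1,-1):
    B=A[(A[:,1]-mid)*s>0];l=cv2.fitLine(B.astype(np.float32),cv2.DIST_HUBER,0,.01,.01).ravel()
    if it==0: print(s,len(B),np.degrees(np.arctan2(l[1],l[0])),l[2:],B[:,0].min())
F=P[P[:,0]>635]
# circle fit arc, r mid 51.5
M=np.c_[2*F,np.ones(len(F))];q=np.linalg.lstsq(M,(F**2).sum(1),rcond=None)[0];print('arc',q[:2],np.sqrt(q[2]+q[0]**2+q[1]**2),len(F))
# cast with rays at 24 for arc
print('red',blobs(c,(0,120,60),(6,255,255),(300,125,400,255),.0625),blobs(c,(172,120,60),(180,255,255),(300,125,400,255),.0625))
print('stud',blobs(c,(18,130,90),(32,255,255),(330,195,390,250),.048))
print('glass',blobs(c,(50,60,60),(80,255,255),(330,195,390,250),.026))
s=snap('side')
print('side stud',blobs(s,(12,130,90),(32,255,255),(255,265,325,320),.048))
print('side glass',blobs(s,(50,60,60),(80,255,255),(255,265,325,320),.026))
print('side red',blobs(s,(0,130,60),(8,255,255),(310,230,360,270),.0465),blobs(s,(172,130,60),(180,255,255),(310,230,360,270),.0465))
hs=cv2.cvtColor(s['color'],cv2.COLOR_RGB2HSV);m=cv2.inRange(hs,(100,100,50),(125,255,255));k=np.zeros_like(m);k[225:330,250:395]=m[225:330,250:395]
ys,xs=np.nonzero(k);Q=np.array([ray(s,x,y,.018)[:2] for x,y in zip(xs,ys)])*1000
print('side rail rect',cv2.minAreaRect(Q.astype(np.float32)))
# near/far pts of plate corner
E
```

```text
1 184 1.2010666 [ 515.9737  -134.73271] 440.2217994135345
-1 184 1.0803761 [ 528.5291 -237.1272] 444.2559783844341
arc [ 628.77272932 -184.5755618 ] 51.194205438876594 161
red [(np.int32(26), array([352.8, 167.3]), array([ 600.1, -174.5,   62.5]))] []
stud [(np.int32(19), array([375.8, 222. ]), array([ 464. , -219.2,   48. ]))]
glass [(np.int32(159), array([360.6, 220.8]), array([ 471.9, -188.5,   26. ]))]
side stud [(np.int32(12), array([301. , 295.4]), array([ 462.3, -221.8,   48. ]))]
side glass [(np.int32(175), array([293., 289.]), array([ 471.3, -186.6,   26. ]))]
side red [(np.int32(50), array([338.6, 250.3]), array([ 607.9, -171. ,   46.5]))] []
side rail rect ((562.47314453125, -186.28384399414062), (246.52981567382812, 113.20127868652344), 1.3883204460144043)
```

Call:
servo_tool --commands '[[[-31.3, -30.3, 0], 0, 30], [[-31.3, -30.3, 0], 0, 30], [[-31.3, -30.3, 0], 0, 30], [[-31.3, -30.3, 0], 0, 30], [[-31.3, -30.3, 0], 0, 30], [[-31.3, -30.3, 0], 0, 30], [[-31.3, -30.3, 0], 0, 30], [[-31.3, -30.3, 0], 0, 30], [[-31.3, -30.3, 0], 0, 30], [[-31.3, -30.3, 0], 0, 30], [[-31.3, -30.3, 0], 0, 30], [[-31.3, -30.3, 0], 0, 30], [[-31.3, -30.3, 0], 0, 30], [[-31.3, -30.3, 0], 0, 30], [[-31.3, -30.3, 0], 0, 30], [[-31.3, -30.3, 0], 0, 30], [[-31.3, -30.3, 0], 0, 30], [[-31.3, -30.3, 0], 0, 30], [[-31.3, -30.3, 0], 0, 30], [[-31.3, -30.3, 0], 0, 30]]'

```text
time_s: 2.8
eef_pos: [0.6026, -0.1759, 0.2532]
eef_rot: [-0.0, 0.116, 0.993, 0.0]
wrist_force: [0.6, 0.6, 0.8]
opening: 0.354
grasp_force: 0.0
```

Call:
servo_tool --commands '[[[0, 0, 10], 0.176, 30], [[0, 0, 10], 0.176, 30], [[0, 0, 10], 0.176, 30], [[0, 0, 10], 0.176, 30], [[0, 0, 10], 0.176, 30], [[0, 0, 10], 0.176, 30], [[0, 0, 10], 0.176, 30], [[0, 0, 10], 0.176, 30], [[0, 0, 0], 0, 30]]'

```text
time_s: 3.92
eef_pos: [0.6013, -0.1743, 0.1722]
eef_rot: [-0.001, 0.731, 0.683, -0.0]
wrist_force: [-0.2, -0.2, 0.2]
opening: 0.351
grasp_force: 0.0
```

Call:
servo_tool --commands '[[[0, 0, 23], 0, 30], [[0, 0, 23], 0, 30], [[0, 0, 23], 0, 30], [[0, 0, 23], 0, 30], [[0, 0, 23], 0, 30], [[0, 0, 0], 0, 26], [[0, 0, 0], 0, 26]]'

```text
time_s: 4.8
eef_pos: [0.6027, -0.1749, 0.0595]
eef_rot: [0.001, 0.731, 0.683, 0.0]
wrist_force: [-0.9, -0.8, 0.5]
opening: 0.305
grasp_force: 0.0
```

```bash
cat >> h.py <<'E'
def rows(start,way):
    """start/way: (x,y,yaw of tool y) mm/rad world; shift is taken in the axes before the row's turn"""
    x,y,p=start;out=[]
    for X,Y,Pn in way:
        d=np.array([X-x,Y-y]);yt=np.array([np.cos(p),np.sin(p)]);xt=np.array([-yt[1],yt[0]])
        out.append([[round(float(d@xt),1),round(float(d@yt),1),0],round(float(-(Pn-p)),3)]);x,y,p=X,Y,Pn
    return out
def pose():
    o=ctrl.get_obs();w,a,b,c=o['eef_rot'];P=np.array(o['eef_pos'])*1000
    return P[0],P[1],P[2],np.arctan2(2*b*b-1,2*a*b)
NX,NY,YAW=628.5,-184.,.021
def W(lx,ly):
    c,s=np.cos(YAW),np.sin(YAW);return NX+c*lx-s*ly,NY+s*lx+c*ly
def pin(a): return *W(-20-70*np.sin(a),78-70*np.cos(a)),YAW-a
E
python3 - <<'E'
from h import *
p=pose();print(p)
s=snap('side','pin1.png')
cv2.imwrite('pics/pin1.png',cv2.resize(cv2.cvtColor(s['color'],cv2.COLOR_RGB2BGR)[170:300,260:420],None,fx=4,fy=4,interpolation=cv2.INTER_CUBIC))
print(rows((*pin(.09),),[pin(a) for a in np.linspace(.09,1.68,19)[1:]]))
E
```

```text
(np.float64(602.6752704812502), np.float64(-174.90668553097692), np.float64(59.46800596362521), np.float64(-0.06831396894868141))
[[[0.3, -6.2, 0], 0.088], [[0.3, -6.2, 0], 0.088], [[0.3, -6.2, 0], 0.088], [[0.3, -6.2, 0], 0.088], [[0.3, -6.2, 0], 0.088], [[0.3, -6.2, 0], 0.088], [[0.3, -6.2, 0], 0.088], [[0.3, -6.2, 0], 0.088], [[0.3, -6.2, 0], 0.088], [[0.3, -6.2, 0], 0.088], [[0.3, -6.2, 0], 0.088], [[0.3, -6.2, 0], 0.088], [[0.3, -6.2, 0], 0.088], [[0.3, -6.2, 0], 0.088], [[0.3, -6.2, 0], 0.088], [[0.3, -6.2, 0], 0.088], [[0.3, -6.2, 0], 0.088], [[0.3, -6.2, 0], 0.088]]
```

View pics/pin1.png

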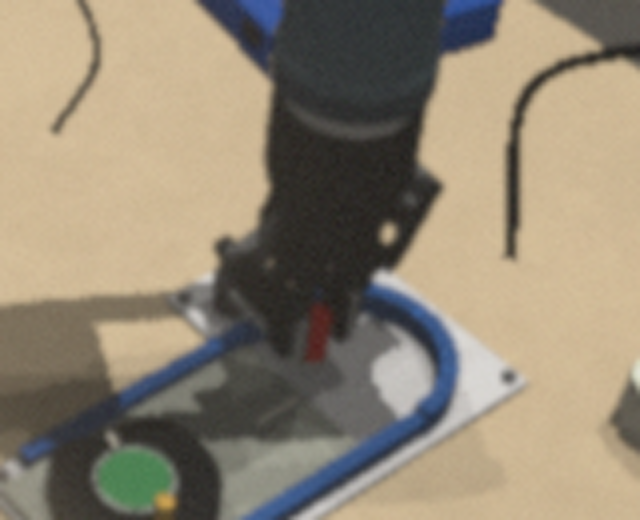

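The pin (318,333) stands between the two fingers. Swinging the arm open.

Call:
servo_tool --commands '[[[0.3, -6.2, 0], 0.088, 26], [[0.3, -6.2, 0], 0.088, 26], [[0.3, -6.2, 0], 0.088, 26], [[0.3, -6.2, 0], 0.088, 26], [[0.3, -6.2, 0], 0.088, 26], [[0.3, -6.2, 0], 0.088, 26], [[0.3, -6.2, 0], 0.088, 26], [[0.3, -6.2, 0], 0.088, 26], [[0.3, -6.2, 0], 0.088, 26], [[0.3, -6.2, 0], 0.088, 26], [[0.3, -6.2, 0], 0.088, 26], [[0.3, -6.2, 0], 0.088, 26], [[0.3, -6.2, 0], 0.088, 26], [[0.3, -6.2, 0], 0.088, 26], [[0.3, -6.2, 0], 0.088, 26], [[0.3, -6.2, 0], 0.088, 26], [[0.3, -6.2, 0], 0.088, 26], [[0.3, -6.2, 0], 0.088, 26], [[0, 0, 0], 0, 26]]'

```text
time_s: 7.22
eef_pos: [0.538, -0.0982, 0.0597]
eef_rot: [0.0, 0.999, -0.041, 0.001]
wrist_force: [-0.5, 0.4, -0.1]
opening: 0.309
grasp_force: 0.0
```

Run:
```python
from h import *
p=pose();print(np.round(p,3),pin(1.68))
for n,box in(('top',(300,125,400,255)),('side',(280,200,360,290))):
    c=snap(n);print(blobs(c,(0,120,60),(8,255,255),box,.05))
```

```text
[537.953 -98.222  59.75   -1.652] (np.float64(537.1386498168132), np.float64(-100.2709130987378), -1.659)
[]
[]
```

Run:
```python
from h import *
p=pose();s=(p[0],p[1],p[3]);e=(*W(-238,0),YAW-np.pi/2)
print(rows(s,[e]),e)
```

```text
[[[-139.0, 102.3, 0], -0.102]] (np.float64(390.5524770714251), np.float64(-188.99763265510006), -1.5497963267948967)
```

Call:
servo_tool --commands '[[[0, 0, -30], 0, 26], [[0, 0, -30], 0, 26], [[0, 0, -30], 0, 10], [[0, 0, -10], 0, 0]]'

```text
time_s: 7.82
eef_pos: [0.538, -0.0986, 0.1605]
eef_rot: [0.001, 0.999, -0.041, 0.002]
wrist_force: [0.6, -0.3, -0.3]
opening: 0.004
grasp_force: 0.0
```

Call:
servo_tool --commands '[[[-27.8, 20.5, 0], 0, 0], [[-27.8, 20.5, 0], 0, 0], [[-27.8, 20.5, 0], 0, 0], [[-27.8, 20.5, 0], 0, 0], [[-27.8, 20.3, 0], 0, 0], [[0, 0, 0], -0.102, 0], [[0, 0, 0], 0, 0]]'

```text
time_s: 8.7
eef_pos: [0.3893, -0.1885, 0.1578]
eef_rot: [-0.0, 1.0, 0.009, -0.0]
wrist_force: [-0.6, -0.7, 0.5]
opening: -0.0
grasp_force: 0.0
```

Run:
```python
from h import *
print(np.round(pose(),3))
c=snap('top')
print('red',blobs(c,(0,120,60),(8,255,255),(300,125,400,255),.0625),pin(1.6))
print('stud',blobs(c,(18,130,90),(32,255,255),(330,195,390,250),.048))
print('glass',blobs(c,(50,60,60),(80,255,255),(330,195,390,250),.026))
c=snap('side')
print('red',blobs(c,(0,120,60),(8,255,255),(260,200,390,280),.0465))
print('stud',blobs(c,(12,130,90),(32,255,255),(255,265,325,320),.048))
print('glass',blobs(c,(50,60,60),(80,255,255),(255,265,325,320),.026))
```

```text
[ 389.349 -188.469  157.757   -1.553]
red [(np.int32(35), array([326., 195.]), array([ 534.7, -102.4,   62.5]))] (np.float64(536.8688857239617), np.float64(-105.86291681552287), -1.5790000000000002)
stud [(np.int32(19), array([375.8, 222. ]), array([ 464. , -219.2,   48. ]))]
glass [(np.int32(161), array([360.6, 220.8]), array([ 471.9, -188.6,   26. ]))]
red [(np.int32(59), array([293.4, 243.6]), array([539.4, -99.4,  46.5]))]
stud [(np.int32(14), array([301.1, 295.6]), array([ 462.2, -222.1,   48. ]))]
glass [(np.int32(177), array([293. , 289.1]), array([ 471.1, -186.7,   26. ]))]
```

Call:
servo_tool --commands '[[[0, 0, 24], 0, 0], [[0, 0, 24], 0, 0], [[0, 0, 24], 0, 0], [[0, 0, 24], 0, 0], [[0, 0, 22], 0, 0], [[5, 0, 0], 0, 0], [[8, 0, 0], 0, 0]]'

```text
time_s: 9.68
eef_pos: [0.4038, -0.1883, 0.0408]
eef_rot: [0.0, 1.0, 0.009, 0.0]
wrist_force: [0.2, -0.0, -0.5]
opening: 0.0
grasp_force: 0.0
```

Call:
servo_tool --commands '[[[8, 0, 0], 0, 0], [[8, 0, 0], 0, 0], [[8, 0, 0], 0, 0], [[8, 0, 0], 0, 0], [[8, 0, 0], 0, 0], [[8, 0, 0], 0, 0], [[8, 0, 0], 0, 0], [[8, 0, 0], 0, 0], [[8, 0, 0], 0, 0], [[8, 0, 0], 0, 0], [[8, 0, 0], 0, 0], [[8, 0, 0], 0, 0], [[8, 0, 0], 0, 0], [[8, 0, 0], 0, 0], [[8, 0, 0], 0, 0], [[8, 0, 0], 0, 0], [[8, 0, 0], 0, 0], [[8, 0, 0], 0, 0], [[4, 0, 0], 0, 0], [[0, 0, 0], 0, 0]]'

```text
time_s: 12.18
eef_pos: [0.5513, -0.1855, 0.0403]
eef_rot: [0.0, 1.0, 0.009, 0.0]
wrist_force: [-0.5, -0.5, -0.2]
opening: -0.002
grasp_force: 0.0
```

```bash
cat > look.py <<'E'
from h import *
import sys
print(np.round(pose(),3))
for n,bx in(('top',(330,125,390,250)),('side',(260,230,390,320))):
    c=snap(n)
    print(n,'stud',blobs(c,(12,130,80),(32,255,255),bx,.045))
    print(n,'glass',blobs(c,(50,60,50),(80,255,255),bx,.025,15))
    if len(sys.argv)>1:
        im=cv2.cvtColor(c['color'],cv2.COLOR_RGB2BGR);x0,y0,x1,y1=bx
        cv2.imwrite(f'pics/{sys.argv[1]}_{n}.png',cv2.resize(im[y0-10:y1+10,x0-35:x1+20],None,fx=4,fy=4,interpolation=cv2.INTER_CUBIC))
E
python3 look.py
```

```text
[ 551.321 -185.45    40.342   -1.552]
top stud []
top glass [(np.int32(72), array([350.3, 167.2]), array([ 610.4, -177.8,   25. ]))]
side stud [(np.int32(13), array([351.2, 266.2]), array([ 599.5, -219.6,   45. ]))]
side glass [(np.int32(17), array([335. , 258.9]), array([ 599.7, -172. ,   25. ]))]
```

Call:
servo_tool --commands '[[[4, 0, 0], 0, 0], [[4, 0, 0], 0, 0], [[4, 0, 0], 0, 0], [[3, 0, 0], 0, 0], [[3, 0, 0], 0, 0], [[1, 0, 0], 0, 0], [[1, 0, 0], 0, 0], [[0, 0, 0], 0, 0]]'

```text
time_s: 13.28
eef_pos: [0.5709, -0.185, 0.0403]
eef_rot: [0.0, 1.0, 0.009, 0.0]
wrist_force: [-0.4, -0.2, -0.7]
opening: -0.001
grasp_force: 0.2
```

Call:
servo_tool --commands '[[[1, 0, 0], 0, 0], [[1, 0, 0], 0, 0], [[0, 0, 0], 0, 0]]'

```text
time_s: 13.65
eef_pos: [0.573, -0.185, 0.0403]
eef_rot: [0.0, 1.0, 0.009, 0.0]
wrist_force: [-1.3, -1.0, -0.0]
opening: 0.001
grasp_force: 0.3
```

Call:
servo_tool --commands '[[[1, 0, 0], 0, 0], [[0, 0, 0], 0, 0]]'

```text
time_s: 13.9
eef_pos: [0.574, -0.185, 0.0403]
eef_rot: [0.0, 1.0, 0.009, 0.0]
wrist_force: [-1.1, -0.5, 0.0]
opening: -0.007
grasp_force: 0.3
```

Call:
servo_tool --commands '[[[-6, 0, 0], 0, 0], [[-10, 0, -20], 0, 0], [[-15, 0, -30], 0, 14], [[-25, 0, -30], 0, 18], [[-25, 0, 0], 0, 18], [[-20, 0, 0], 0, 18]]'

```text
time_s: 14.65
eef_pos: [0.4721, -0.187, 0.1209]
eef_rot: [0.0, 1.0, 0.009, 0.001]
wrist_force: [0.1, 0.9, 0.1]
opening: 0.215
grasp_force: 0.0
```

```bash
python3 look.py n1
```

```text
[ 472.059 -186.958  120.941   -1.552]
top stud [(np.int32(19), array([367. , 159.9]), array([ 621.6, -216.6,   45. ]))]
top glass [(np.int32(143), array([352.5, 159.9]), array([ 629.3, -185.5,   25. ]))]
side stud [(np.int32(11), array([358.6, 261.9]), array([ 621. , -219.5,   45. ]))]
side glass [(np.int32(138), array([348.9, 257.4]), array([ 628. , -185.9,   25. ]))]
```

View pics/n1_side.png

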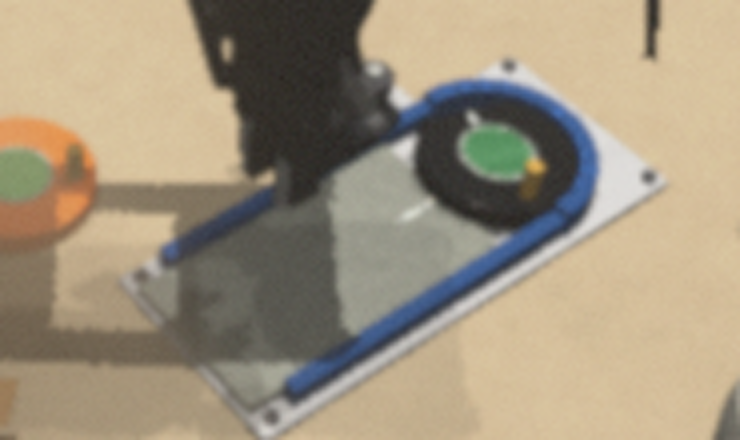

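Side view: cell lies in the nest, leaning, with its stud (535,168) toward -y and its white line (472,118) toward +y. Next I straddle the stud with the jaws.

Call:
servo_tool --commands '[[[24.8, 5.55, 0], 0, 18], [[24.8, 5.55, 0], 0, 18], [[24.8, 5.55, 0], 0, 18], [[24.8, 5.55, 0], 0, 18], [[24.8, 5.55, 0], 0, 18], [[24.8, 5.55, 0], 0, 18], [[0, 0, 0], -0.168, 18], [[0, 0, 0], -0.168, 18], [[0, 0, 0], -0.168, 18], [[0, 0, 0], -0.168, 18], [[0, 0, 0], -0.168, 18], [[0, 0, 0], -0.168, 18], [[0, 0, 0], -0.168, 18], [[0, 0, 0], -0.168, 18], [[0, 0, 0], 0, 18]]'

```text
time_s: 16.62
eef_pos: [0.6228, -0.2173, 0.1201]
eef_rot: [0.0, 0.777, 0.629, 0.0]
wrist_force: [-0.9, 0.3, 0.3]
opening: 0.211
grasp_force: 0.0
```

Run:
```python
from h import *
p=pose();print(np.round(p,3))
C=np.array([628.5,-184.7]);f=lambda t:(*(C+33*np.array([np.cos(t+YAW),np.sin(t+YAW)])),t+YAW+np.pi/2)
t0=np.radians(-103);print(f(t0));print(rows((p[0],p[1],p[3]),[f(t0)]))
print(rows(f(t0),[f(t) for t in np.linspace(t0,-.0,19)[1:]])[:3],(-t0)/18)
```

```text
[ 6.22774e+02 -2.17284e+02  1.20144e+02 -2.09000e-01]
(np.float64(621.7534408288099), np.float64(-217.00300201760865), np.float64(-0.20589280275926303))
[[[0.1, -1.1, 0], -0.003]]
[[[0.2, 3.3, 0], -0.1], [[0.2, 3.3, 0], -0.1], [[0.2, 3.3, 0], -0.1]] 0.09987161830856442
```

Call:
servo_tool --commands '[[[0, -1, 23], 0, 18], [[0, 0, 23], 0, 18], [[0, 0, 23], 0, 18], [[0, 0, 0], 0, 16], [[0, 0, 0], 0, 16]]'

```text
time_s: 17.25
eef_pos: [0.6217, -0.2173, 0.0518]
eef_rot: [0.0, 0.777, 0.63, 0.0]
wrist_force: [-0.5, -0.1, 0.4]
opening: 0.187
grasp_force: 0.0
```

Call:
servo_tool --commands '[[[0.2, 3.3, 0], -0.1, 16], [[0.2, 3.3, 0], -0.1, 16], [[0.2, 3.3, 0], -0.1, 16], [[0.2, 3.3, 0], -0.1, 16], [[0.2, 3.3, 0], -0.1, 16], [[0.2, 3.3, 0], -0.1, 16], [[0, 0, 0], 0, 16]]'

```text
time_s: 18.12
eef_pos: [0.641, -0.2155, 0.0522]
eef_rot: [0.0, 0.556, 0.831, -0.0]
wrist_force: [-1.1, -0.9, -0.7]
opening: 0.188
grasp_force: 0.7
```

```bash
python3 look.py t1
```

```text
[ 6.41025e+02 -2.15461e+02  5.22100e+01  3.91000e-01]
top stud []
top glass [(np.int32(101), array([349. , 159.3]), array([ 631.2, -176.8,   25. ]))]
side stud []
side glass [(np.int32(166), array([348.6, 257. ]), array([ 628.3, -184.7,   25. ]))]
```

View pics/t1_side.png

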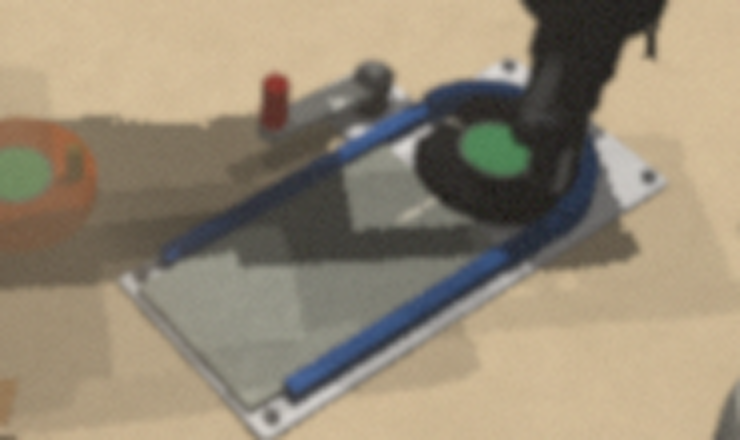

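The cell is turning (its white line is now at (450,122)), and the arm stands open beside the left rail with its pin at (275,100). I'll continue.

Call:
servo_tool --commands '[[[0.2, 3.3, 0], -0.1, 16], [[0.2, 3.3, 0], -0.1, 16], [[0.2, 3.3, 0], -0.1, 16], [[0.2, 3.3, 0], -0.1, 16], [[0.2, 3.3, 0], -0.1, 16], [[0.2, 3.3, 0], -0.1, 16], [[0.2, 3.3, 0], -0.1, 16], [[0.2, 3.3, 0], -0.1, 16], [[0.2, 3.3, 0], -0.1, 16], [[0.2, 3.3, 0], -0.1, 16], [[0.2, 3.3, 0], -0.1, 16], [[0.1, 1.7, 0], -0.05, 16], [[0, 0, 0], 0, 16]]'

```text
time_s: 19.85
eef_pos: [0.6615, -0.1858, 0.0521]
eef_rot: [0.001, 0.015, 1.0, -0.001]
wrist_force: [0.2, -2.0, -0.5]
opening: 0.188
grasp_force: 0.9
```

Call:
servo_tool --commands '[[[0.1, 1.7, 0], -0.05, 16], [[0, 1, 0], -0.03, 16], [[0, 0, 0], 0, 16]]'

```text
time_s: 20.23
eef_pos: [0.6612, -0.183, 0.0518]
eef_rot: [0.001, -0.025, 1.0, -0.0]
wrist_force: [1.1, -2.3, 1.3]
opening: 0.188
grasp_force: 1.3
```

Call:
servo_tool --commands '[[[0, 1, 0], -0.03, 16], [[0, 1, 0], -0.03, 16], [[0, 0, 0], 0, 16]]'

```text
time_s: 20.6
eef_pos: [0.6603, -0.1801, 0.051]
eef_rot: [-0.0, -0.056, 0.998, 0.0]
wrist_force: [1.1, -1.4, -0.5]
opening: 0.188
grasp_force: 0.4
```

```bash
python3 look.py t2
```

```text
[ 660.311 -180.077   51.014    1.682]
top stud []
top glass []
side stud []
side glass [(np.int32(194), array([348.3, 257.6]), array([ 626.6, -185.5,   25. ]))]
```

Call:
servo_tool --commands '[[[0, -3, 0], 0, 16], [[0, 0, -6], 0, 18], [[0, 0, -20], 0, 18], [[0, 0, -30], 0, 18], [[20, 0, -10], 0, 26], [[30, 0, 0], 0, 26], [[40, 0, 0], 0, 26], [[40, 0, 0], 0, 26]]'

```text
time_s: 21.7
eef_pos: [0.5313, -0.1983, 0.1191]
eef_rot: [0.001, -0.056, 0.998, -0.001]
wrist_force: [0.2, -0.8, 0.5]
opening: 0.304
grasp_force: 0.0
```

```bash
python3 look.py t3
```

```text
[ 531.263 -198.33   119.095    1.682]
top stud [(np.int32(18), array([351.8, 145.9]), array([ 660.2, -182.4,   45. ]))]
top glass [(np.int32(145), array([351.4, 160.4]), array([ 628.1, -182.5,   25. ]))]
side stud [(np.int32(7), array([359.9, 246.4]), array([ 655.5, -187.8,   45. ]))]
side glass [(np.int32(148), array([348. , 257.7]), array([ 625.7, -185.4,   25. ]))]
```

View pics/t3_side.png

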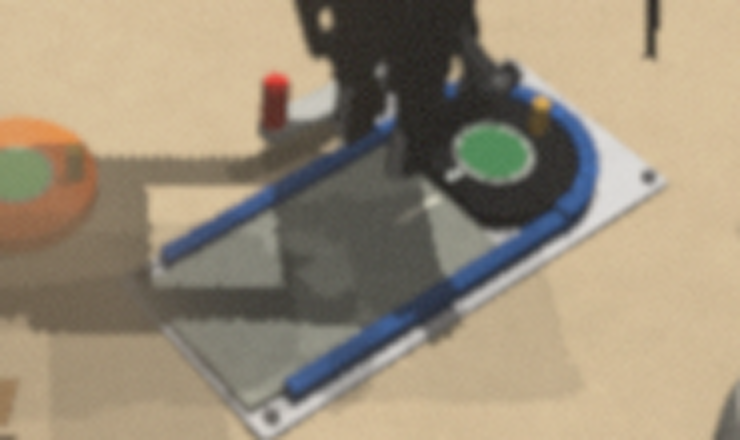

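Run:
```python
from h import *
for n in('top','side'):
    c=snap(n);R=np.array(c['R']);t=np.array(c['t']);Z=c['z_map']
    v,u=np.mgrid[:384,:512];cam=np.stack([(u-c['cx'])/c['fx']*Z,(v-c['cy'])/c['fy']*Z,Z],-1)
    X=((cam-t)@R)*1000
    d=X[...,:2]-[NX,NY];lx=d[...,0]+YAW*d[...,1];ly=d[...,1]-YAW*d[...,0]
    zz=X[...,2];r=np.hypot(lx,ly)
    def pl(m):
        m=m&(Z>0);A=np.c_[lx[m],ly[m],np.ones(m.sum())];q=np.linalg.lstsq(A,zz[m],rcond=None)[0];return np.round(q,4),m.sum(),round(float(np.median(zz[m])),2)
    print(n,'cell',pl((r<43)&(lx<25)&(lx>-33)&(zz<40)&(zz>0)))
    print(' deck',pl((lx>-150)&(lx<-45)&(abs(ly)<40)&(zz<30)))
    b=cv2.cvtColor(c['color'],cv2.COLOR_RGB2BGR)
p=pose();print(np.round(p,3))
e=pin(1.62);print(e,rows((p[0],p[1],p[3]),[(e[0],e[1],p[3])]))
c=snap('top');print(blobs(c,(0,120,60),(8,255,255),(300,125,400,255),.0625))
c=snap('side');print(blobs(c,(0,120,60),(8,255,255),(260,200,390,280),.0465))
```

```text
top cell (array([ 2.60000e-03, -2.60000e-03,  1.93758e+01]), np.int64(662), 19.49)
 deck (array([-2.0000e-04,  1.0000e-03,  1.1124e+01]), np.int64(583), 11.03)
side cell (array([1.44000e-02, 1.91000e-02, 1.96917e+01]), np.int64(560), 19.59)
 deck (array([-2.30000e-03,  8.00000e-04,  1.11032e+01]), np.int64(1418), 11.37)
[ 532.38  -198.556  119.034    1.681]
(np.float64(536.8943690342277), np.float64(-104.4631721000709), -1.5990000000000002) [[[-14.8, 93.0, 0], -0.0]]
[(np.int32(35), array([326., 195.]), array([ 534.7, -102.4,   62.5]))]
[(np.int32(60), array([293.4, 243.9]), array([ 538.7, -100.2,   46.5]))]
```

Depth shows the cell level with its top at about 19.5 mm, so it is seated. Now I fetch the arm, turning the wrist the way its range allows.

Call:
servo_tool --commands '[[[-7, 46.8, 0], 0, 30], [[-7, 46.8, 0], 0, 30], [[0, 0, 0], 0.182, 30], [[0, 0, 0], 0.182, 30], [[0, 0, 0], 0.182, 30], [[0, 0, 0], 0.182, 30], [[0, 0, 0], 0.182, 30], [[0, 0, 0], 0.182, 30], [[0, 0, 0], 0.182, 30], [[0, 0, 0], 0.182, 30], [[0, 0, 0], 0.182, 30], [[0, 0, 0], 0.182, 30], [[0, 0, 0], 0.182, 30], [[0, 0, 0], 0.182, 30], [[0, 0, 0], 0.182, 30], [[0, 0, 0], 0.182, 30], [[0, 0, 0], 0.182, 30], [[0, 0, 0], 0.182, 30], [[0, 0, 0], 0.182, 30], [[0, 0, 0], 0.182, 30]]'

```text
time_s: 24.5
eef_pos: [0.5367, -0.1032, 0.1177]
eef_rot: [0.0, 1.0, -0.014, 0.001]
wrist_force: [-0.5, 0.9, -0.3]
opening: 0.353
grasp_force: 0.0
```

Run:
```python
from h import *
p=pose();print(np.round(p,3));print(rows((p[0],p[1],p[3]),[(536,-104,-1.6)]))
```

```text
[ 536.658 -103.223  117.739   -1.599]
[[[-0.6, 0.8, 0], 0.001]]
```

Call:
servo_tool --commands '[[[0, 0, 20], 0, 30], [[0, 0, 20], 0, 30], [[0, 0, 18], 0, 30], [[0, 0, 0], 0, 26], [[0, 0, 0], 0, 26]]'

```text
time_s: 25.12
eef_pos: [0.5359, -0.1035, 0.0598]
eef_rot: [0.0, 1.0, -0.011, 0.0]
wrist_force: [-0.8, 0.5, 0.1]
opening: 0.301
grasp_force: 0.0
```

Call:
servo_tool --commands '[[[0.3, 6.2, 0], -0.088, 26], [[0.3, 6.2, 0], -0.088, 26], [[0.3, 6.2, 0], -0.088, 26], [[0.3, 6.2, 0], -0.088, 26], [[0.3, 6.2, 0], -0.088, 26], [[0.3, 6.2, 0], -0.088, 26], [[0.3, 6.2, 0], -0.088, 26], [[0.3, 6.2, 0], -0.088, 26], [[0.3, 6.2, 0], -0.088, 26], [[0.3, 6.2, 0], -0.088, 26], [[0.3, 6.2, 0], -0.088, 26], [[0.3, 6.2, 0], -0.088, 26], [[0.3, 6.2, 0], -0.088, 26], [[0.3, 6.2, 0], -0.088, 26], [[0.3, 6.2, 0], -0.088, 26], [[0.3, 6.2, 0], -0.088, 26], [[0.3, 6.2, 0], -0.088, 26], [[0, 0, 0], 0, 26]]'

```text
time_s: 27.38
eef_pos: [0.6, -0.1754, 0.0602]
eef_rot: [0.001, 0.741, 0.671, 0.0]
wrist_force: [-0.1, 0.1, -0.4]
opening: 0.304
grasp_force: 0.0
```

Call:
servo_tool --commands '[[[0.2, 4, 0], -0.05, 26], [[0.1, 2, 0], -0.03, 26], [[0, 2, 0], -0.03, 26], [[0, 0, 0], 0, 26]]'

```text
time_s: 27.88
eef_pos: [0.6075, -0.1752, 0.0595]
eef_rot: [0.0, 0.703, 0.711, 0.0]
wrist_force: [-0.9, 0.1, -0.0]
opening: 0.307
grasp_force: 0.2
```

Call:
servo_tool --commands '[[[0, 2, 0], 0, 26], [[0, 1.5, 0], 0, 26], [[0, 1, 0], 0, 26], [[0, 0, 0], 0, 26]]'

```text
time_s: 28.38
eef_pos: [0.6118, -0.1751, 0.0592]
eef_rot: [-0.0, 0.703, 0.711, 0.0]
wrist_force: [-0.7, -0.4, -0.2]
opening: 0.304
grasp_force: 0.6
```

Call:
servo_tool --commands '[[[0, 1, 0], 0, 26], [[0, 0, 0], 0, 26]]'

```text
time_s: 28.62
eef_pos: [0.6127, -0.1751, 0.0592]
eef_rot: [-0.0, 0.703, 0.711, 0.0]
wrist_force: [-1.1, 0.2, 0.1]
opening: 0.302
grasp_force: 0.7
```

Call:
servo_tool --commands '[[[0, 1, 0], 0, 26], [[0, 0, 0], 0, 26]]'

```text
time_s: 28.88
eef_pos: [0.6137, -0.1751, 0.0592]
eef_rot: [-0.0, 0.703, 0.711, 0.0]
wrist_force: [-1.3, -0.8, -0.3]
opening: 0.306
grasp_force: 0.8
```

Call:
servo_tool --commands '[[[0, 1, 0], 0, 26], [[0, 0, 0], 0, 26]]'

```text
time_s: 29.12
eef_pos: [0.6142, -0.1751, 0.0591]
eef_rot: [-0.001, 0.703, 0.711, -0.0]
wrist_force: [-4.8, -1.5, 1.9]
opening: 0.305
grasp_force: 2.5
```

Call:
servo_tool --commands '[[[0, 0.7, 0], 0, 26], [[0, 0, 0], 0, 26]]'

```text
time_s: 29.38
eef_pos: [0.6142, -0.1751, 0.0591]
eef_rot: [-0.001, 0.703, 0.711, -0.001]
wrist_force: [-6.9, -2.0, 2.4]
opening: 0.301
grasp_force: 3.7
```

The tool has stalled while the force climbs, so the arm is at its stop. I'll press slightly more, then centre the jaws and leave.

Call:
servo_tool --commands '[[[0, 1, 0], 0, 26], [[0, 0, 0], 0, 26]]'

```text
time_s: 29.62
eef_pos: [0.6144, -0.1751, 0.059]
eef_rot: [-0.002, 0.703, 0.711, -0.001]
wrist_force: [-10.4, -1.8, 5.9]
opening: 0.298
grasp_force: 5.5
```

Call:
servo_tool --commands '[[[0, -3.5, 0], 0, 26], [[0, -2.5, 0], 0, 28], [[0, 0, -15], 0, 28], [[0, 0, -30], 0, 28], [[0, 0, -40], 0, 28], [[0, -40, 0], 0, 28], [[0, -50, 0], 0, 28], [[0, -50, 0], 0, 28]]'

```text
time_s: 30.62
eef_pos: [0.4699, -0.177, 0.1457]
eef_rot: [0.001, 0.703, 0.712, 0.0]
wrist_force: [-1.5, -2.0, 0.3]
opening: 0.331
grasp_force: 0.0
```

```bash
python3 look.py f1
python3 - <<'E'
from h import *
c=snap('top');print(blobs(c,(0,120,60),(8,255,255),(300,125,400,255),.0625),pin(0))
c=snap('side');print(blobs(c,(0,120,60),(8,255,255),(260,200,390,280),.0465))
a=cv2.imread('pics/f1_top.png');b=cv2.imread('pics/f1_side.png');a=cv2.resize(a,None,fx=.7,fy=.7);b=cv2.resize(b,None,fx=.6,fy=.6)
o=np.zeros((max(a.shape[0],b.shape[0]),a.shape[1]+b.shape[1],3),np.uint8);o[:a.shape[0],:a.shape[1]]=a;o[:b.shape[0],a.shape[1]:]=b
print(o.shape);cv2.imwrite('pics/f2.png',o)
E
```

```text
[ 4.69882e+02 -1.76987e+02  1.45669e+02  1.30000e-02]
top stud [(np.int32(18), array([351.8, 145.9]), array([ 660.2, -182.4,   45. ]))]
top glass [(np.int32(96), array([350.9, 158.4]), array([ 633.4, -181.8,   25. ]))]
side stud [(np.int32(5), array([360., 246.]), array([ 656.7, -187. ,   45. ]))]
side glass [(np.int32(124), array([349.1, 257.9]), array([ 627.3, -187.3,   25. ]))]
[(np.int32(36), array([352.7, 165.1]), array([ 605.7, -174.9,   62.5]))] (np.float64(608.3364221856626), np.float64(-176.42173306585462), 0.021)
[(np.int32(77), array([340.6, 250. ]), array([ 612.1, -173. ,   46.5]))]
(406, 766, 3)
```

View pics/f2.png

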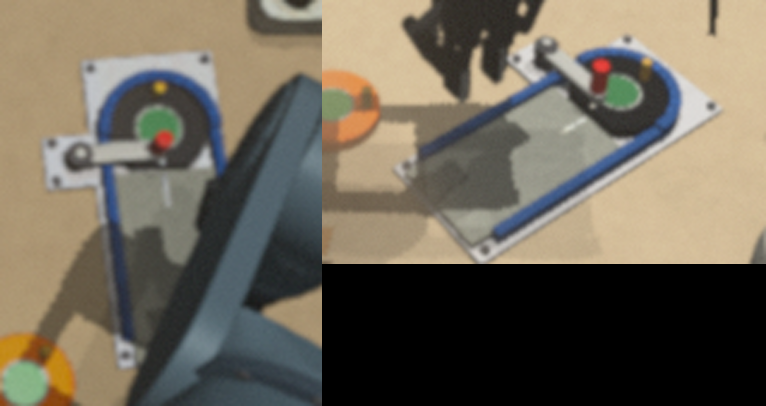

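The top view shows the arm across the seated cell with its pin at (163,140), at the computed home position within about 1 mm after the known offset. The stud is at (160,88), straight ahead, and the gripper is clear.

```bash
python3 -c "
from bench import ctrl
print(ctrl.hand_in())"
```

```text
the job is handed in; nothing more can be done
None
```

The cell is seated level in the nest with its flat against the step, the hold-down arm is back at its stop over it, and I handed the job in at about 31 s; no verdict came back.

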